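Present the ball carrier to the reader

ROBOT

A 6-joint arm with a two-finger parallel gripper is mounted at the origin on the work surface. World frame = base frame: x ahead of the robot, y to its left, z up, the work surface at z = 0. Lengths are in mm, angles in degrees, forces in N, time in s.
With the tool pointing down it reaches from about 425 to 1125 mm from the base axis. Payload 14.9 kg.
Tool frame: the origin (TCP) lies on the centre line of the jaws, within the pads' length; the fingertips stand 19 mm ahead of it and the grasp point (between the pads) is the TCP (robot.tcp_to_tips is the distance from the TCP to the fingertips, in mm); z points along the fingers, y is the line along which they close (so a half turn about z gives the same grasp; the last joint's range is limited). The gripper opens to 91 mm and grips with 3 to 60 N. Pads are 32 mm wide; open, the fingers measure 118 mm over their backs; the gripper's body (76 mm by 178 mm) begins 60 mm behind the grasp point.
Start: joints at [66.847, 21.709, 99.362, -0, 58.929, -1.908], TCP at [253.661, 652.437, 232.932] pointing down, gripper open.
Joint ranges: [-158.91, 158.91], [-42.39, 125.64], [0.06, 152.35], [-60.88, 240.88], [17.5, 164.5], [-176.32, 176.32]. Speed limits (degrees/s): [108.29, 108.29, 136.94, 180, 180, 180].

INTERFACE

Orientations are given as a 3x3 rotation matrix whose columns are the frame's x, y, z axes.
In Python, from plant import robot gives the robot as it stands.
- The arm moves only by the tool send_rows, never from a script. Its argument "motion" is a list of rows, each a list of 3 entries, a list of its own where there are three numbers: the opening, from -1 (shut) to 1 (fully open), then the shift along the tool's x, y, z in m, then the turn about the tool's z in degrees. In form: [[hand, [x, y, z], turn], ...]. A call has 1 to 5 rows; each row shifts and turns the commanded pose from where the row before left it, along the tool's axes as they then stand; what a row does not reach is not made up. A row lasts 1/12 s, in which the tool goes at most 41.7 mm and 7.16 degrees, less where a joint would pass 70% of its speed; a pose out of reach is approached as far as the arm can. A call with a gripper value outside its range is refused whole. The fingers move at their own pace and stop on an object; "force" is the grip in N (left out, the last holds). Time passes only in rows, so rows that do not move let the fingers close. It gives the time, the measured TCP pose, the force, the opening and the grip force at its end, in the units of the state.
- robot.read_state(): the state, without advancing time (a new reading comes with each control period).
- robot.snapshot(name): name is "side" or "top"; returns a dict with "pixels" (480x640x3 uint8, blue, green, red), "mtx" (3x3 intrinsics, pixels), "pose" (4x4, takes a point from camera to world coordinates). Camera axes: x right, y down, z forward; pixel columns grow to the right and rows downward; lengths in mm; the calibration is good to about 2 mm. A picture is of the moment at which its call begins. There is no depth.
- robot.job_done(): hands the job in; it is judged then, once.
The state is a dict: "clock": time; "joint_positions": joint angles; "qvel": joint speeds; "tau": joint torques, N m; "tcp_pos": TCP position; "tool_rot": TCP orientation; "wrist_force": force on the tool from outside, world axes, zero at the start; "wrist_torque": the same for the moment, N m; "opening": opening from 0.0 (shut) to 1.0 (fully open); "finger_force": force on a finger pad.
Only numpy, scipy, OpenCV 4.12 (cv2) and the standard library are available. Lean on these libraries where they do the work, as an engineer would, in place of code of your own. Each camera call takes 0.05 s, during which the arm holds its last target. There are 200 camera calls.

TASK

Switch the reader on at the isolator by throwing its toggle fully over to the other side, while the carrier tray is still standing on the shaker. Then lift the tray by its upright grip plate, keeping it level so that the loose steel ball stays in its pocket, and carry it to the reader. Finish while still holding it, level and still, with the ball centred over the reader's round window and the tray's underside roughly 8 cm above the window; do not put it down, and leave the other things on the bench where they are.

Things in the scene. Friction and masses are not known exactly. Their poses are not given: they have to be found in the camera images.
- toggle (a joint): Isolator toggle: hinge angle in rad, 0 = off (as found, leaning 0.5 rad to the isolator's -x side), 1.0 = on (fully over, leaning 0.5 rad to the isolator's +x side), 0.5 = upright. Top-heavy: no spring, past upright it falls by itself to the stop on that side and stays. A push of about 1 N at the knob moves it.
- toggle_knob (a point): Centre of the toggle's black ball knob, 26 mm in diameter, on a 10 mm steel stem, 80 mm from the hinge axis. At off it lies 38 mm to the isolator's -x side of the hinge and 94 mm above the table; upright it is 104 mm above the table.
- isolator: Fixed grey block, 90 (x) x 60 (y) x 25 mm high, with the toggle on top. Origin: centre of its underside on the table. The hinge axis runs along its y, 24 mm above the origin, between two steel bosses up to 37 mm high. Its x axis is the direction in which the toggle is thrown from off to on, within 0.7 rad of the world's x (away from the robot).
- shaker: Idle laboratory shaker, fixed, never moves: grey body 200 (x) x 150 (y) mm with a flat black rubber platform on top, 60 mm above the table, on which the tray stands at the start. Origin: centre of its underside.
- tray: Loose aluminium tray, plate 170 (x) x 84 (y) x 6 mm, 0.24-0.39 kg. Origin: centre of its underside. Upright steel grip plate in its middle: 44 mm along x, 12 mm thick along y, 6 to 71 mm above the origin; close the fingers along the tray's y (20 to 30 N holds). Two pockets with rims 3 mm high (32 mm inside, 37 outside) at x = +52 and -52 mm; the ball is in the + one, the other is empty.
- pocket (a point): Centre of the ball's place in its pocket: 52 mm along the tray's +x from its origin and 18 mm above its underside (12 mm above the pocket floor); moves with the tray.
- ball: Loose steel ball, 24 mm in diameter, 57 g. Rolls freely within its pocket, its centre up to about 8 mm from the pocket's centre, and climbs over the 3 mm rim at about 40 degrees of tilt or a hard jerk. Its orientation is arbitrary and this origin is a point on its surface: use ball_center.
- ball_center (a point): Centre of the steel ball.
- reader: Fixed white reader, 170 (x) x 160 (y) x 44 mm high, with a round aluminium bezel on top. Origin: centre of its underside.
- window (a point): Centre of the reader's round dark window (68 mm in diameter within an 84 mm aluminium bezel), 51 mm above the table.
- basket: Bystander: loose white round bowl, 64 mm across, 22 mm high. Origin under its centre.
- rotor_cap: Bystander: loose steel disc 72 mm across with a central knobbed post, 50 mm high. Origin under its centre.
- jar: Bystander: loose small glass jar, 48 mm across, 60 mm high. Origin under its centre.
- reagent: Bystander: loose amber bottle, 52 mm across, 100 mm high. Origin under its centre.
Things that resemble listed ones, but are neither listed nor needed, are in the scene too. What is shaped like the reader but orange is not meant.

How it is judged (in metres and radians):
On the way, in this order (a step that is already met when the one before it is completed fails the run):
1. the toggle is thrown on while the tray still stands on the shaker (value of joint toggle above 0.85 rad and distance of tray from where it was at the start of the episode below 0.02 m and contact force between tray and shaker above 0.5 N), for 0.2 s.
2. the tray is lifted clear of the shaker in the fingers, the ball in its pocket (z of tray in the frame of shaker above 0.085 m and contact force between tray and the fingers above 1 N and distance between ball_center and pocket below 0.014 m), for 0.2 s.
At the end, for the whole second after the job is handed in: Only the gripper carries the tray: level within 0.1 rad, still (20 mm/s, 0.1 rad/s), underside 40 to 130 mm above the window; ball in its pocket (within 14 mm of the pocket point) and within 30 mm horizontally of the window's centre; toggle on (above 0.85 rad) (value of joint toggle above 0.85 rad and distance between ball_center and pocket below 0.014 m and horizontal distance between ball_center and window below 0.03 m and z of tray in the frame of window between 0.04 and 0.13 m and angle between tray's own z axis and vertical below 0.1 rad and linear speed of tray below 0.02 m/s and angular speed of tray below 0.1 rad/s and contact force between tray and the fingers above 1 N and contact force between tray and reader below 0.1 N and contact force between tray and shaker below 0.1 N and contact force between tray and isolator below 0.1 N); the arm keeps its last pose, push and grip.
It fails at once if the ball leaves its pocket (centre more than 20 mm from the pocket point) (distance between ball_center and pocket above 0.02 m).
It fails at once if the tray is tipped by more than 0.3 rad (angle between tray's own z axis and vertical above 0.3 rad).
It fails at once if a bystander is moved by more than 30 mm (distance of any of basket, rotor_cap, jar, reagent from where it was at the start of the episode above 0.03 m).
It also fails if it takes over 64 s, if anything falls off the work surface, if the arm or the gripper's body presses on something with over 40 N, if the wrist force passes 120 N, or if a joint passes its speed limit or range.

## Working session

There is one attempt and no reset: what is moved stays moved. The work goes in short steps, Python scripts to look and compute and a tool call to move; the robot and the scene stay as the last step left them, time stands still between calls to the robot, and variables do not carry over. Pictures are saved under pics/ and viewed, at most 10 in all, crops included, and the job is handed in when it is done.

Besides the shell and the picture viewer there is one more tool, called as name(argument=value, ...) on one line, values as JSON. send_rows: Moves the arm, as the interface text tells. Its arguments: {"type":"object","properties":{"motion":{"type":"array"},"force":{"type":"number"}},"required":["motion"]}

```bash
mkdir -p pics
python3 - <<'E'
from plant import robot
import cv2,pickle
d={n:robot.snapshot(n) for n in("top","side")}
pickle.dump(d,open('s0.pkl','wb'))
for n in d: cv2.imwrite(f'pics/{n}0.png',d[n]["pixels"]); print(n,d[n]["mtx"].round(1).tolist(),d[n]["pose"].round(3).tolist())
s=robot.read_state(); print(s)
E
```

```text
top [[458.0, 0.0, 323.9], [0.0, 458.0, 242.1], [0.0, 0.0, 1.0]] [[0.025, -0.984, 0.176, 369.692], [-1.0, -0.025, 0.003, -6.054], [0.002, -0.176, -0.984, 941.704], [0.0, 0.0, 0.0, 1.0]]
side [[568.9, 0.0, 327.3], [0.0, 568.9, 239.8], [0.0, 0.0, 1.0]] [[0.951, -0.225, 0.21, 300.309], [-0.308, -0.674, 0.671, -743.335], [-0.009, -0.703, -0.711, 862.467], [0.0, 0.0, 0.0, 1.0]]
{'clock': 0.1, 'joint_positions': array([ 6.68451488e+01,  2.17352433e+01,  9.93903588e+01, -1.76377588e-03,
        5.89277029e+01, -1.91023003e+00]), 'qvel': array([ 0.11602382,  0.02558825, -0.17464168,  0.00031607,  0.12505177,
       -0.02818219]), 'tau': array([ 3.38634782e-03, -7.65031242e+01, -4.35299599e+01,  6.53780694e-02,
        3.96472716e-02,  8.88246703e-07]), 'tcp_pos': array([253.55952661, 652.12653545, 232.37355429]), 'tool_rot': array([[-9.32047651e-01,  3.62335563e-01, -3.41586064e-04],
       [ 3.62335724e-01,  9.32047249e-01, -8.65771491e-04],
       [ 4.67455058e-06, -9.30709118e-04, -9.99999567e-01]]), 'wrist_force': array([ 0.16093584, -0.32010001, -0.04403336]), 'wrist_torque': array([0.04183364, 0.04523659, 0.02994595]), 'finger_force': 0.0, 'opening': 0.999436236546528}
```

View pics/top0.png

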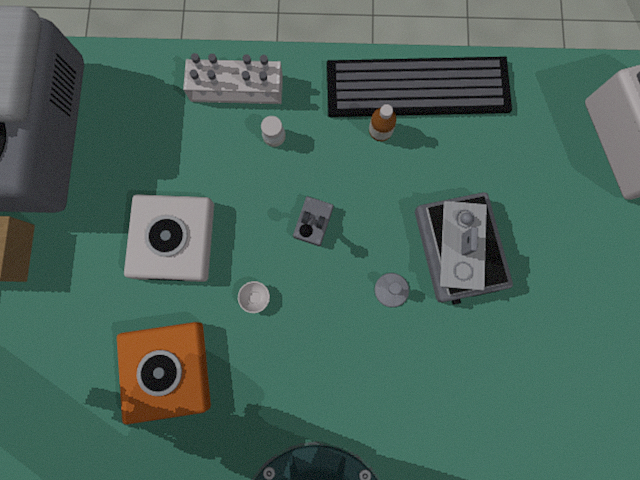

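View pics/side0.png

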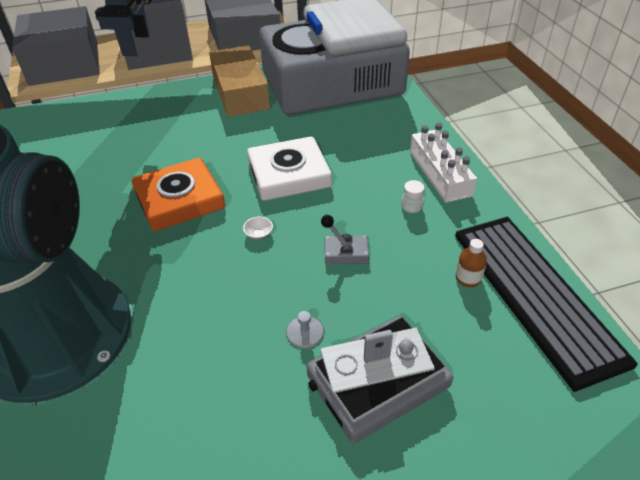

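The top view shows:
- **Reader:** the white one is at (165,236). The orange look-alike is at (160,372), and a white box is at (620,130).
- **Toggle knob:** (306,230) in top and (327,221) in side. Dark stubs at (197,60) are rack tubes.
- **Tray:** on the shaker at (464,245), with the ball at (465,217) and the empty pocket at (463,270).
- **Bystanders:** rotor cap (392,289), basket (254,297), jar (273,131) and amber bottle (383,122).

I choose the white reader, the black ball knob on the grey block, and the tray on the black platform.

```bash
cat > h.py <<'E'
import numpy as np,cv2
def ray(s,p):
    K,T=s["mtx"],s["pose"]; d=T[:3,:3]@np.linalg.solve(K,[p[0],p[1],1]); return T[:3,3],d/np.linalg.norm(d)
def onz(s,p,z):
    o,d=ray(s,p); return o+d*(z-o[2])/d[2]
def tri(a,p,b,q):
    (o,d),(u,e)=ray(a,p),ray(b,q); t=np.linalg.lstsq(np.c_[d,-e],u-o,rcond=None)[0]
    x,y=o+t[0]*d,u+t[1]*e; return (x+y)/2,np.linalg.norm(x-y)
def proj(s,X):
    T=s["pose"]; c=T[:3,:3].T@(np.asarray(X)-T[:3,3]); q=s["mtx"]@c; return q[:2]/q[2]
def blobs(m,roi,amin=20):
    x0,y0,x1,y1=roi; z=np.zeros_like(m); z[y0:y1,x0:x1]=m[y0:y1,x0:x1]
    c,_=cv2.findContours(z,cv2.RETR_EXTERNAL,cv2.CHAIN_APPROX_NONE)
    return sorted([k for k in c if cv2.contourArea(k)>amin],key=cv2.contourArea,reverse=True)
E
python3 - <<'E'
import pickle; from h import *
d=pickle.load(open('s0.pkl','rb')); t,s=d["top"],d["side"]
g={n:cv2.cvtColor(d[n]["pixels"],cv2.COLOR_BGR2GRAY) for n in d}
hsv={n:cv2.cvtColor(d[n]["pixels"],cv2.COLOR_BGR2HSV) for n in d}
# window dark discs + knob
el={}
for n,roi in(("top",(140,210,192,262)),("side",(268,145,310,173))):
    c=blobs((g[n]<70).astype('uint8')*255,roi)[0]; e=cv2.fitEllipse(c); el[n]=e[0]; print('win',n,e)
print(onz(t,el["top"],51),onz(s,el["side"],51))
for n,roi in(("top",(296,220,316,241)),("side",(318,212,336,230))):
    for c in blobs((g[n]<45).astype('uint8')*255,roi): 
        e=cv2.minEnclosingCircle(c); el['k'+n]=e[0]; print('knob',n,e)
print(tri(t,el["ktop"],s,el["kside"]), onz(t,el["ktop"],94),onz(s,el["kside"],94))
# isolator block contour
m=((hsv["top"][...,1]<60)).astype('uint8')*255
c=blobs(m,(285,190,345,255))[0]; r=cv2.minAreaRect(c); print('iso',r)
P=np.array([onz(t,p,25)[:2] for p in c[:,0]]).astype('float32'); print(cv2.minAreaRect(P))
# tray
m=((g["top"]>125)&(hsv["top"][...,1]<60)).astype('uint8')*255
c=blobs(m,(415,190,510,302))[0]; P=np.array([onz(t,p,66)[:2] for p in c[:,0]]).astype('float32'); print('tray',cv2.minAreaRect(P))
for n,p in(("ball",(466,218)),("ring",(463,271))): print(n,onz(t,p,78 if n=="ball" else 69))
print(onz(s,(406,349),78),onz(s,(346,365),69))
for n,p in (("cap",(395,286)),("bottle",(386,110)),("jar",(272,125)),("basket",(254,294))): print(n,onz(t,p,{"cap":50,"bottle":100,"jar":60,"basket":22}[n]))
a=cv2.resize(t["pixels"][185:305,410:515],None,fx=4.5,fy=4.5); b=cv2.resize(s["pixels"][310:440,300:460],None,fx=4,fy=4)[:540]
b=cv2.resize(t["pixels"][180:260,285:345],None,fx=5,fy=5)
cv2.imwrite('pics/c.png',np.hstack([a,np.vstack([b,np.zeros((a.shape[0]-b.shape[0],b.shape[1],3),'uint8')])]))
E
```

```text
win top ((165.2721710205078, 235.04632568359375), (31.541650772094727, 33.473411560058594), 57.26667785644531)
win side ((287.4619140625, 157.57083129882812), (15.092244148254395, 26.233396530151367), 86.06449890136719)
[534.66448271 310.61101439  51.        ] [535.2898061 310.583034   51.       ]
knob top ((305.0, 228.0), 8.544103622436523)
knob side ((326.8888854980469, 221.0), 5.88899040222168)
(array([545.06754554,  32.83144546,  93.4186169 ]), np.float64(3.864786679566402)) [546.9086488   32.61415782  94.        ] [542.88044769  32.06562054  94.        ]
iso ((312.8000183105469, 220.60000610351562), (29.725404739379883, 43.63942337036133), 18.434946060180664)
((577.5779418945312, 20.151580810546875), (61.162681579589844, 91.59785461425781), 73.09601593017578)
tray ((528.2996826171875, -272.7486267089844), (84.07337188720703, 167.38865661621094), 86.3923110961914)
ball [ 577.88081328 -277.3951202    78.        ]
ring [ 475.72319577 -271.40013821   69.        ]
[ 576.888718   -281.03672428   78.        ] [ 476.2377679  -273.49782563   69.        ]
cap [ 445.37441962 -144.05846651   50.        ]
bottle [ 786.80615271 -119.4114499   100.        ]
jar [767.69187047 108.66496678  60.        ]
basket [424.7127812  133.46288518  22.        ]
```

View pics/c.png

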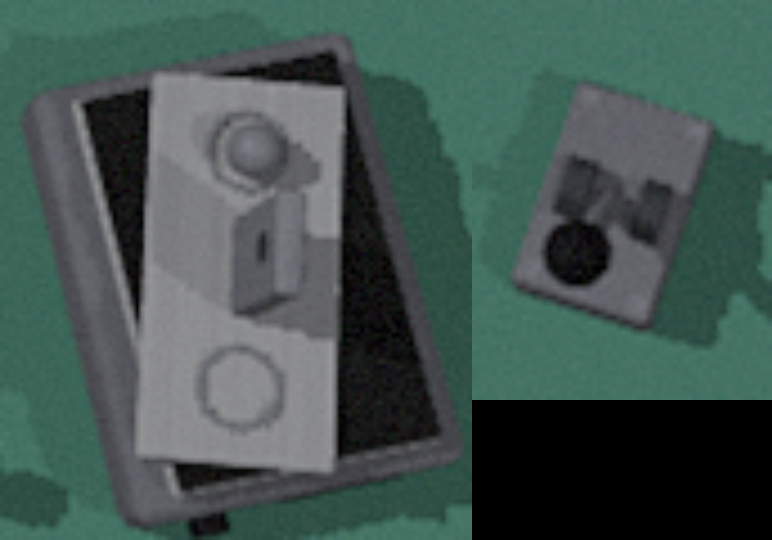

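The crop confirms both choices. The steel ball sits in the tray's far (+x) pocket and the grip plate lies along the tray's long axis. The isolator's black knob leans to the near end of the block. Sizes and heights check out: tray 84×167, isolator 61×92, knob z 93.

First move: go to the isolator's -x side with the gripper shut.

send_rows(motion=[[-1,[0,0,0],-4.3],[-1,[-0.024,-0.03,0],0],[-1,[-0.024,-0.03,0],0],[-1,[-0.024,-0.03,0],0],[-1,[-0.024,-0.03,0],0]], force=25)

```text
clock: 0.52
tcp_pos: [310.5, 507.9, 232.5]
tool_rot: [[-0.957, 0.291, -0.0], [0.291, 0.957, -0.001], [0.0, -0.001, -1.0]]
wrist_force: [1.1, 0.4, -0.1]
opening: 0.665
finger_force: 0.0
```

send_rows(motion=[[-1,[-0.024,-0.03,0],0],[-1,[-0.024,-0.03,0],0],[-1,[-0.024,-0.03,0],0],[-1,[-0.024,-0.03,0],0],[-1,[-0.024,-0.03,0],0]])

```text
clock: 0.93
tcp_pos: [381.7, 329.4, 232.8]
tool_rot: [[-0.957, 0.291, -0.0], [0.291, 0.957, -0.0], [0.0, -0.0, -1.0]]
wrist_force: [0.8, 0.1, -0.6]
opening: 0.3
finger_force: 0.0
```

send_rows(motion=[[-1,[-0.024,-0.03,0],0],[-1,[-0.024,-0.03,0],0],[-1,[-0.024,-0.03,0],0],[-1,[-0.024,-0.03,0],0],[-1,[-0.024,-0.03,0],0]])

```text
clock: 1.35
tcp_pos: [452.8, 150.9, 233.0]
tool_rot: [[-0.957, 0.291, 0.0], [0.291, 0.957, 0.0], [-0.0, 0.0, -1.0]]
wrist_force: [0.8, 0.7, 0.1]
opening: 0.006
finger_force: 0.0
```

send_rows(motion=[[-1,[-0.024,-0.03,0],0],[-1,[-0.024,-0.03,0],0],[-1,[-0.012,-0.015,0],0],[-1,[0,0,0],0],[-1,[0,0,0],0]])

```text
clock: 1.77
tcp_pos: [488.2, 62.8, 232.7]
tool_rot: [[-0.956, 0.294, -0.001], [0.294, 0.956, 0.0], [0.001, -0.0, -1.0]]
wrist_force: [0.2, 0.9, -1.0]
opening: 0.003
finger_force: 0.0
```

send_rows(motion=[[-1,[-0.012,-0.015,0.02],0],[-1,[0,0,0.035],0],[-1,[0,0,0.035],0],[-1,[0,0,0.03],0],[-1,[0,0,0.018],0]])

```text
clock: 2.18
tcp_pos: [493.3, 46.7, 92.0]
tool_rot: [[-0.957, 0.29, -0.003], [0.29, 0.957, -0.0], [0.003, -0.001, -1.0]]
wrist_force: [0.5, 0.6, 0.1]
opening: 0.005
finger_force: 0.0
```

send_rows(motion=[[-1,[-0.01,0,0],0],[-1,[-0.01,0,0],0],[-1,[-0.01,0,0],0],[-1,[-0.01,0,0],0],[-1,[-0.01,0,0],0]])

```text
clock: 2.6
tcp_pos: [545.4, 30.9, 96.5]
tool_rot: [[-0.957, 0.291, 0.003], [0.291, 0.957, 0.0], [-0.003, 0.001, -1.0]]
wrist_force: [-0.2, 0.6, -0.7]
opening: 0.004
finger_force: 0.2
```

send_rows(motion=[[-1,[-0.01,0,0],0],[-1,[-0.01,0,0],0],[-1,[-0.01,0,0],0],[-1,[-0.008,0,0],0],[-1,[0,0,0],0]])

```text
clock: 3.02
tcp_pos: [581.2, 19.5, 95.1]
tool_rot: [[-0.956, 0.292, 0.001], [0.292, 0.956, -0.0], [-0.001, 0.0, -1.0]]
wrist_force: [0.8, -0.8, -0.1]
opening: 0.001
finger_force: 0.0
```

send_rows(motion=[[-1,[0.02,0,0],0],[-1,[0.02,0,-0.03],0],[-1,[0,0,-0.04],0],[-1,[0,0,-0.04],0],[-1,[0,0,-0.03],0]])

```text
clock: 3.43
tcp_pos: [541.0, 31.8, 237.8]
tool_rot: [[-0.957, 0.291, 0.001], [0.291, 0.957, 0.0], [-0.001, 0.0, -1.0]]
wrist_force: [1.2, -0.7, 0.4]
opening: -0.0
finger_force: 0.0
```

Run:
```python
from plant import robot; import pickle; from h import *
d={n:robot.snapshot(n) for n in("top","side")}; pickle.dump(d,open('s1.pkl','wb'))
cv2.imwrite('pics/c1.png',np.hstack([cv2.resize(d["side"]["pixels"][180:300,290:400],None,fx=3.5,fy=3.5),cv2.resize(d["side"]["pixels"][310:430,300:420],None,fx=3.5,fy=3.5)]))
```

```text
(no output)
```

View pics/c1.png

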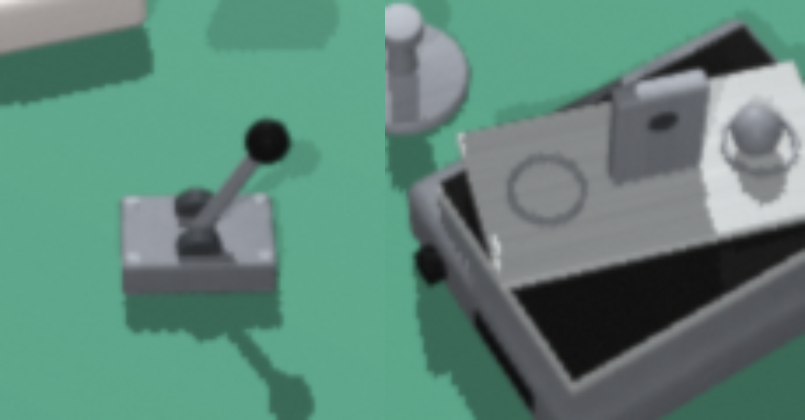

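The toggle now leans to +x (on), and the tray is undisturbed with the ball in its pocket. Next I go over the grip plate with the gripper opening.

send_rows(motion=[[1,[0,0,0],-6.65],[1,[0,0,0],-6.65],[1,[-0.006,-0.036,0],0],[1,[0,-0.038,0],0],[1,[0,-0.038,0],0]], force=30)

```text
clock: 3.95
tcp_pos: [539.5, -81.3, 234.2]
tool_rot: [[-0.998, 0.062, -0.001], [0.062, 0.998, 0.0], [0.001, 0.0, -1.0]]
wrist_force: [1.2, -0.0, 0.0]
opening: 0.337
finger_force: 0.0
```

send_rows(motion=[[1,[0,-0.038,0],0],[1,[0,-0.038,0],0],[1,[0,-0.038,0],0],[1,[0,-0.038,0],0],[1,[0,-0.03,0],0]])

```text
clock: 4.37
tcp_pos: [527.5, -264.3, 234.1]
tool_rot: [[-0.998, 0.064, -0.001], [0.064, 0.998, 0.0], [0.001, 0.0, -1.0]]
wrist_force: [0.5, 0.2, 0.5]
opening: 0.707
finger_force: 0.0
```

send_rows(motion=[[1,[0,-0.012,0],0],[1,[0,0,0],0],[1,[0,0,0],0],[1,[0,0,0],0],[1,[0,0,0],0]])

```text
clock: 4.78
tcp_pos: [527.8, -272.8, 234.7]
tool_rot: [[-0.998, 0.062, -0.0], [0.062, 0.998, 0.0], [0.0, 0.0, -1.0]]
wrist_force: [0.6, 0.4, -0.1]
opening: 1.003
finger_force: 0.0
```

send_rows(motion=[[1,[0,0,0.025],0],[1,[0,0,0.035],0],[1,[0,0,0.035],0],[1,[0,0,0.025],0],[1,[0,-0.001,0.009],0]])

```text
clock: 5.2
tcp_pos: [526.1, -272.9, 102.4]
tool_rot: [[-0.998, 0.062, -0.004], [0.062, 0.998, 0.002], [0.004, 0.002, -1.0]]
wrist_force: [-0.5, -0.3, -0.6]
opening: 1.005
finger_force: 0.0
```

send_rows(motion=[[-0.6,[0,0,0],0],[-0.6,[0,0,0],0],[-0.6,[0,0,0],0],[-0.6,[0,0,0],0],[-0.6,[0,0,0],0]])

```text
clock: 5.62
tcp_pos: [528.4, -275.4, 107.4]
tool_rot: [[-0.998, 0.064, 0.002], [0.064, 0.998, -0.001], [-0.002, -0.001, -1.0]]
wrist_force: [-0.2, 0.3, 0.2]
opening: 0.668
finger_force: 0.0
```

send_rows(motion=[[-0.6,[0,0,0],0],[-0.6,[0,0,0],0],[-0.6,[0,0,0],0],[-0.6,[0,0,0],0],[-0.6,[0,0,0],0]])

```text
clock: 6.03
tcp_pos: [527.7, -275.1, 106.0]
tool_rot: [[-0.998, 0.064, 0.0], [0.064, 0.998, 0.0], [-0.0, 0.0, -1.0]]
wrist_force: [-0.1, 0.3, 0.2]
opening: 0.299
finger_force: 0.0
```

send_rows(motion=[[-1,[0,0,0],0],[-1,[0,0,0],0],[-1,[0,0,0],0],[-1,[0,0,0],0],[-1,[0,0,0],0]])

```text
clock: 6.45
tcp_pos: [527.6, -275.0, 105.9]
tool_rot: [[-0.998, 0.064, -0.0], [0.064, 0.998, 0.0], [0.0, 0.0, -1.0]]
wrist_force: [0.2, 1.1, -0.1]
opening: 0.134
finger_force: 30.0
```

The jaws closed to 12 mm at 30 N, which matches the plate. I'll lift gently.

send_rows(motion=[[-1,[0,0,0],0],[-1,[0,0,0],0],[-1,[0,0,-0.001],0],[-1,[0,0,-0.003],0],[-1,[0,0,-0.005],0]])

```text
clock: 6.87
tcp_pos: [527.3, -274.9, 114.7]
tool_rot: [[-0.998, 0.064, -0.001], [0.064, 0.998, 0.0], [0.001, 0.0, -1.0]]
wrist_force: [-0.1, 0.1, -3.6]
opening: 0.132
finger_force: 30.0
```

send_rows(motion=[[-1,[0,0,-0.007],0],[-1,[0,0,-0.009],0],[-1,[0,0,-0.01],0],[-1,[0,0,-0.01],0],[-1,[0,0,-0.01],0]])

```text
clock: 7.28
tcp_pos: [527.8, -275.2, 162.4]
tool_rot: [[-0.998, 0.064, 0.001], [0.064, 0.998, -0.0], [-0.001, -0.0, -1.0]]
wrist_force: [0.3, -0.7, -3.0]
opening: 0.131
finger_force: 30.0
```

send_rows(motion=[[-1,[0,0,-0.01],0],[-1,[0,0,-0.008],0],[-1,[0,0,-0.006],0],[-1,[0,0,-0.004],0],[-1,[0,0,-0.002],0]])

```text
clock: 7.7
tcp_pos: [527.8, -275.2, 191.6]
tool_rot: [[-0.998, 0.064, 0.0], [0.064, 0.998, -0.0], [-0.0, -0.0, -1.0]]
wrist_force: [-0.4, -1.2, -3.4]
opening: 0.129
finger_force: 30.0
```

Run:
```python
from plant import robot; from h import *
t,s=robot.snapshot("top"),robot.snapshot("side")
cv2.imwrite('pics/c2.png',np.hstack([cv2.resize(t["pixels"][170:310,420:540],None,fx=3,fy=3),cv2.resize(s["pixels"][260:400,300:440],None,fx=3,fy=3)]))
```

```text
(no output)
```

View pics/c2.png

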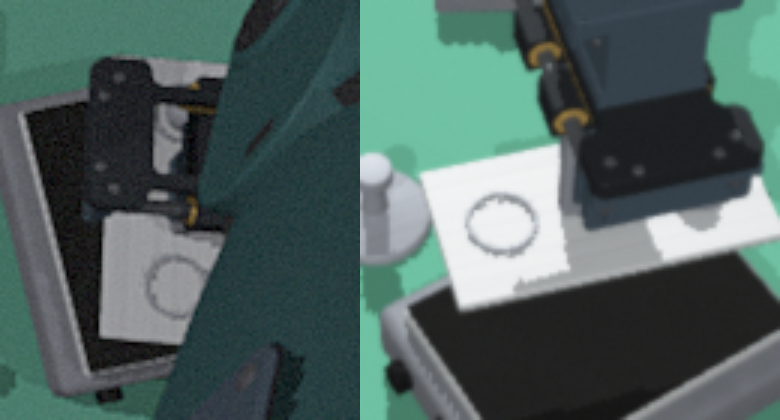

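The tray is clear of the shaker and level. The gripper hides the ball, and only its shadow shows. I'll carry the tray to the reader with smooth ramps.

send_rows(motion=[[-1,[0,0.002,0],0],[-1,[0.0005,0.005,0],0],[-1,[0.001,0.008,0],0],[-1,[0.0015,0.011,0],0],[-1,[0.002,0.014,0],0]])

```text
clock: 8.22
tcp_pos: [525.0, -233.8, 190.7]
tool_rot: [[-0.998, 0.064, -0.0], [0.064, 0.998, 0.0], [0.0, 0.0, -1.0]]
wrist_force: [0.1, 0.0, -3.6]
opening: 0.13
finger_force: 30.0
```

send_rows(motion=[[-1,[0.0025,0.017,0],0],[-1,[0.003,0.02,0],0],[-1,[0.003,0.022,0],0],[-1,[0.003,0.022,0],0],[-1,[0.003,0.022,0],0]])

```text
clock: 8.63
tcp_pos: [516.7, -129.0, 190.9]
tool_rot: [[-0.998, 0.063, -0.0], [0.063, 0.998, 0.0], [0.0, 0.0, -1.0]]
wrist_force: [0.4, -1.0, -3.4]
opening: 0.132
finger_force: 30.0
```

send_rows(motion=[[-1,[0.003,0.022,0],0],[-1,[0.003,0.022,0],0],[-1,[0.003,0.022,0],0],[-1,[0.003,0.022,0],0],[-1,[0.003,0.022,0],0]])

```text
clock: 9.05
tcp_pos: [508.5, -18.3, 190.9]
tool_rot: [[-0.998, 0.063, -0.0], [0.063, 0.998, 0.0], [0.0, 0.0, -1.0]]
wrist_force: [0.2, 0.3, -3.8]
opening: 0.131
finger_force: 30.0
```

send_rows(motion=[[-1,[0.003,0.022,0],0],[-1,[0.003,0.022,0],0],[-1,[0.003,0.022,0],0],[-1,[0.003,0.022,0],0],[-1,[0.003,0.022,0],0]])

```text
clock: 9.47
tcp_pos: [500.3, 92.3, 190.9]
tool_rot: [[-0.998, 0.063, -0.0], [0.063, 0.998, 0.0], [0.0, 0.0, -1.0]]
wrist_force: [0.7, -0.5, -3.7]
opening: 0.128
finger_force: 30.0
```

send_rows(motion=[[-1,[0.003,0.022,0],0],[-1,[0.003,0.022,0],0],[-1,[0.003,0.022,0],0],[-1,[0.003,0.022,0],0],[-1,[0.003,0.022,0],0]])

```text
clock: 9.88
tcp_pos: [492.2, 202.9, 191.0]
tool_rot: [[-0.998, 0.063, -0.0], [0.063, 0.998, 0.0], [0.0, 0.0, -1.0]]
wrist_force: [0.6, -0.1, -3.4]
opening: 0.13
finger_force: 30.0
```

send_rows(motion=[[-1,[0.003,0.022,0],0],[-1,[0.003,0.02,0],0],[-1,[0.0025,0.017,0],0],[-1,[0.002,0.014,0],0],[-1,[0.002,0.013,0],0]])

```text
clock: 10.3
tcp_pos: [485.4, 289.1, 190.9]
tool_rot: [[-0.998, 0.063, -0.0], [0.063, 0.998, -0.0], [0.0, -0.0, -1.0]]
wrist_force: [0.6, 0.2, -3.7]
opening: 0.134
finger_force: 30.0
```

send_rows(motion=[[-1,[0.0015,0.011,0],0],[-1,[0.001,0.008,0.001],0],[-1,[0.0005,0.005,0.003],0],[-1,[0,0.002,0.004],0],[-1,[0,0,0.003],0]])

```text
clock: 10.72
tcp_pos: [484.9, 313.8, 179.3]
tool_rot: [[-0.998, 0.064, -0.0], [0.064, 0.998, -0.0], [0.0, -0.0, -1.0]]
wrist_force: [0.3, 0.3, -4.1]
opening: 0.129
finger_force: 30.0
```

send_rows(motion=[[-1,[0,0,0.002],0],[-1,[0,0,0],0],[-1,[0,0,0],0],[-1,[0,0,0],0],[-1,[0,0,0],0]])

```text
clock: 11.13
tcp_pos: [485.2, 313.7, 178.1]
tool_rot: [[-0.998, 0.064, 0.0], [0.064, 0.998, 0.0], [-0.0, 0.0, -1.0]]
wrist_force: [-0.9, 0.6, -3.0]
opening: 0.132
finger_force: 30.0
```

Run:
```python
from plant import robot; from h import *; import pickle
d={n:robot.snapshot(n) for n in("top","side")}; pickle.dump(d,open('s3.pkl','wb'))
t,s=d["top"],d["side"]; st=robot.read_state(); p=st["tcp_pos"]; print(p,st["wrist_force"])
b=p+[51.9,-3.3,-28]; print('pred ball',b,proj(t,b),proj(s,b),'window',proj(t,[535,310.6,51]))
cv2.imwrite('pics/c3.png',np.hstack([cv2.resize(t["pixels"][160:320,90:240],None,fx=2.6,fy=2.6),cv2.resize(s["pixels"][60:220,230:380],None,fx=2.6,fy=2.6)]))
```

```text
[485.14356397 313.73782231 178.09517338] [-0.56417165  0.37522488 -2.82899624]
pred ball [537.04356397 310.43782231 150.09517338] [146.46707437 223.04156069] [285.60275271 121.48957701] window [165.29225345 234.88012536]
```

View pics/c3.png

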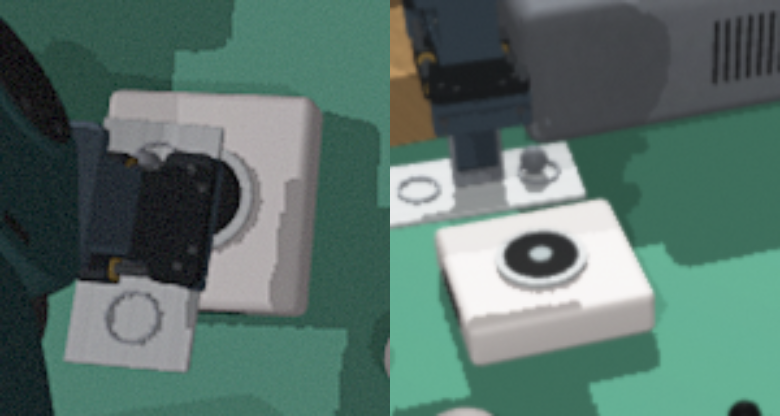

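The ball is in its pocket at side pixel (285.4,121.5). The prediction was (285.6,121.5), so it is about 2 mm from the window's centre. The tray is level, about 81 mm above the window, and the knob is still at on.

```bash
python3 -c "
from plant import robot; print(robot.job_done())"
```

```text
the job is handed in; nothing more can be done
None
```

The job is handed in: the toggle is on, and the tray is held level and still with the ball in its pocket, about 2 mm from the window's centre and about 8 cm above it; the hand-in call returned no verdict.

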